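Find the tube rotator with the worn bearing and take it out of service

TASK

One of the two tube rotators has a worn axle bearing: take the left rotator by the black cap on its leaning axle and rock it sideways, to its left and then to its right, as far as it gives easily, then do the same with the right rotator; a bearing that proves stiff gets only a light push of a few millimetres each way and must not be strained. Then swing the isolator lever of the rotator that rocks loosely fully over to its right, leave the other lever as it is, and let go. Leave the jar, carton and tip box where they stand.

Things in the scene. Friction and masses are not known exactly. Their poses are not given: they have to be found in the camera images.
- stand_1: Tube rotator, fixed; two alike stand side by side (places exchange between starts). Origin: under its white plinth, on the table; x to its back, y to its left, z up. In mm: plinth x -149 to 73, 130 wide, 32 high; bearing at (32, 0, 105); axle leans 35 degrees from vertical to the front, along (-0.574, 0, 0.819); grey disc 118 across, 38 to 46 from the bearing; aluminium back plate at x 66 to 72.
- spindle_1 (a joint): Sideways rock of that rotator's axle (rad): 0 centred, positive = cap to the rotator's left (+y); 0.01 = 1 mm at the cap. One bearing of the two is worn: it moves at about 0.3 N to hard stops at 0.07 (7 mm) each way and stays there. The other is sound: springy, 2.5 N per mm at the cap, comes back; 0.09 (9 mm, 22 N) strains it. Only rocking tells which.
- cap_1 (a point): Centre of that rotator's black barrel-shaped cap (35 mm across at its middle, 22 at its ends, 46 mm long, on the axle 100 mm from the bearing), where to take hold of it; z axis = the axle, pointing out and up. Disc and cap also turn about the axle with light friction.
- canopy_1 (a point): Middle of the front edge of that rotator's clear splash canopy (90 mm wide, 8 mm thick, at 303 to 311 mm height, from here 106 mm back). It hangs over the cap, so a gripper must come to the cap leaning, along the axle, from the front.
- lever_1 (a joint): Isolator lever on the front of that rotator's plinth: pivot 54 mm above the table at x -105, y 0 of the rotator; swings sideways (along the rotator's y), stays where it is left, moves at about 1 N. 0 = leaning 0.5 rad to the rotator's left (in service), 1.0 = 0.5 rad to its right, at the stop (out of service). Starts between 0 and 0.2.
- lever_1_tip (a point): Centre of the black ball, 26 mm across, on the end of that lever's 10 mm bar, 70 mm from the pivot (moves with the lever).
- stand_2: Tube rotator, fixed; two alike stand side by side (places exchange between starts). Origin: under its white plinth, on the table; x to its back, y to its left, z up. In mm: plinth x -149 to 73, 130 wide, 32 high; bearing at (32, 0, 105); axle leans 35 degrees from vertical to the front, along (-0.574, 0, 0.819); grey disc 118 across, 38 to 46 from the bearing; aluminium back plate at x 66 to 72.
- spindle_2 (a joint): Sideways rock of that rotator's axle (rad): 0 centred, positive = cap to the rotator's left (+y); 0.01 = 1 mm at the cap. One bearing of the two is worn: it moves at about 0.3 N to hard stops at 0.07 (7 mm) each way and stays there. The other is sound: springy, 2.5 N per mm at the cap, comes back; 0.09 (9 mm, 22 N) strains it. Only rocking tells which.
- cap_2 (a point): Centre of that rotator's black barrel-shaped cap (35 mm across at its middle, 22 at its ends, 46 mm long, on the axle 100 mm from the bearing), where to take hold of it; z axis = the axle, pointing out and up. Disc and cap also turn about the axle with light friction.
- canopy_2 (a point): Middle of the front edge of that rotator's clear splash canopy (90 mm wide, 8 mm thick, at 303 to 311 mm height, from here 106 mm back). It hangs over the cap, so a gripper must come to the cap leaning, along the axle, from the front.
- lever_2 (a joint): Isolator lever on the front of that rotator's plinth: pivot 54 mm above the table at x -105, y 0 of the rotator; swings sideways (along the rotator's y), stays where it is left, moves at about 1 N. 0 = leaning 0.5 rad to the rotator's left (in service), 1.0 = 0.5 rad to its right, at the stop (out of service). Starts between 0 and 0.2.
- lever_2_tip (a point): Centre of the black ball, 26 mm across, on the end of that lever's 10 mm bar, 70 mm from the pivot (moves with the lever).
- capped_jar_mid (a point): Clear jar with a black screw cap, 43 x 43 x 72 mm, standing loose between or behind the rotators; a bystander, leave it alone. Its centre, half-way up.
- small_carton_mid (a point): Flat carton, 55 x 85 x 32 mm, lying loose in front between the rotators; a bystander, leave it alone. Its centre, half-way up.
- tip_box_mid (a point): Closed pipette-tip box with a clear lid, 84 x 101 x 62 mm, standing loose right of the rotators; a bystander, leave it alone. Its centre, half-way up.

How it is judged:
On the way, in this order (a step that is already met when the one before it is completed fails the run):
1. the axle of the left rotator is rocked to its left (worn one: over 0.05 rad; sound one: over 0.012 rad) (((world y of stand_1 above 0.1 m and value of joint spindle_1 above 0.012 rad) or (world y of stand_2 above 0.1 m and value of joint spindle_2 above 0.05 rad))), for 0.05 s.
2. the axle of the left rotator is rocked to its right, by as much (((world y of stand_1 above 0.1 m and value of joint spindle_1 below -0.012 rad) or (world y of stand_2 above 0.1 m and value of joint spindle_2 below -0.05 rad))), for 0.05 s.
3. the axle of the right rotator is rocked to its left, by as much (((world y of stand_1 below 0.1 m and value of joint spindle_1 above 0.012 rad) or (world y of stand_2 below 0.1 m and value of joint spindle_2 above 0.05 rad))), for 0.05 s.
4. the axle of the right rotator is rocked to its right, by as much (((world y of stand_1 below 0.1 m and value of joint spindle_1 below -0.012 rad) or (world y of stand_2 below 0.1 m and value of joint spindle_2 below -0.05 rad))), for 0.05 s.
5. the lever of the rotator with the worn bearing is thrown (value of joint lever_2 above 0.85 rad), for 0.1 s.
At the end, for the whole second after the job is handed in: The isolator lever of the worn rotator stands over at its right stop (above 0.85 of 1.0 rad), the lever of the sound rotator is still at its left (below 0.3 rad), and the sound axle has been let go and is back within 0.01 rad of centre (value of joint lever_2 above 0.85 rad and value of joint lever_1 below 0.3 rad and value of joint spindle_1 between -0.01 and 0.01 rad); the robot touches nothing.
It fails at once if the sound bearing is strained beyond 0.09 rad (value of joint spindle_1 above 0.09 rad or value of joint spindle_1 below -0.09 rad).
It fails at once if the sound rotator's lever is swung over (value of joint lever_1 above 0.4 rad).
It fails at once if a bystander (jar, carton, tip box) is pushed more than 30 mm or knocked over (distance of any of capped_jar_mid, small_carton_mid, tip_box_mid from where it was at the start of the episode above 0.03 m or angle between any of capped_jar_mid, small_carton_mid, tip_box_mid's own z axis and vertical above 0.5 rad).
It also fails if it takes over 61 s, if anything falls off the work surface, if the arm or the gripper's body presses on something with over 40 N, if the wrist force passes 120 N, or if a joint passes its speed limit or range.

ROBOT

A 6-joint arm with a two-finger parallel gripper is mounted at the origin on a cart in front of the work surface, level with it; the furniture and walls round the work are solid. World frame = base frame: x ahead of the robot, y to its left, z up, the work surface at z = 0. Lengths are in m, angles in rad, forces in N, time in s.
With the tool pointing down it reaches from about 0.4 to 0.825 m from the base axis. Payload 7 kg.
Tool frame: the origin (TCP) lies on the mounting face of the last link; the fingertips stand arm.tcp_to_tips ahead of it and the grasp point (between the pads) lies 159 mm ahead of it (arm.tcp_to_tips is the distance from the TCP to the fingertips, in m); z points along the fingers, y is the direction in which the jaws open and shut (so a half turn about z gives the same grasp; the last joint's range is limited). The gripper opens to 88 mm and grips with 3 to 60 N. Pads are 19 mm wide; open, the fingers measure 130 mm over their backs; the gripper's body (78 mm by 193 mm) begins 47 mm behind the grasp point.
Start: joints at [1.472, 0.359, 0.012, 0, -1.224, -0.288], TCP at [0.255, 0.625, 0.405] pointing down, gripper open.
Joint ranges: [-3.07, 3.07], [-1.43, 2.12], [-1.02, 1.25], [-3.03, 1.67], [-3.05, -0], [-3.03, 3.03]. Speed limits (rad/s): [2.39, 2.39, 3.01, 3.14, 3.14, 3.14].

INTERFACE

Orientations are given as [roll, pitch, yaw] about the fixed x, y, z axes, in that order (R = Rz(yaw) Ry(pitch) Rx(roll)).
In Python, from station import arm, cams, job_done, finder gives the robot as it stands.
- The arm moves only by the tool play_rows, never from a script. Its argument "targets" is a list that holds one entry, the list of rows, each a list of 4 numbers: the shift along the tool's x, y, z in m, then the turn about the tool's z in degrees. A call has 1 to 5 rows; each row is the pose to reach, as a shift and turn from the pose commanded when the call began, along the tool's axes at that moment; what a row does not reach only later rows make up. A row lasts 1/8 s, in which the tool goes at most 62.5 mm and 10.7 degrees, less where a joint would pass 70% of its speed; a pose out of reach is approached as far as the arm can. A call with a gripper value outside its range is refused whole. "grip" is the closure in counts, from 0 (fully open) to 255 (shut), set as the call begins (left out, the last holds). The fingers move at their own pace and stop on an object; "newtons" is the grip in N (left out, the last holds). Time passes only in rows, so rows that repeat a pose let the fingers close. It gives the time, the measured TCP pose, the force and the opening at its end, in the units of the state.
- arm.get_state(): the state, without advancing time (a new reading comes with each control period).
- cams.grab_frame(name): name is "scene" or "top" or "wrist"; returns (picture, depth): 420x560x3 uint8, red, green, blue; 420x560 float32, m along the optical axis (not along the pixel's ray), 0 where there is no reading.
- cams.camera_params(name): a dict with "intrinsics" (3x3 intrinsics, pixels), "position" and "attitude" of the camera in the world. Camera axes: x right, y down, z forward; pixel columns grow to the right and rows downward; lengths in m; the calibration is good to about 2 mm. A picture is of the moment at which its call begins: read the wrist's pose just before it. camera_params takes no time and is no camera call; for the wrist camera it gives the pose at the moment of the call.
- job_done(): hands the job in, once; it reports no verdict.
Trained networks look in the newest picture that a camera, given by its name, has taken for a name from the list of things; names that differ only in an ending like _2 or _b are one class to them, and where a whole thing is asked for, a point or a joint stands for the part that bears it (a point fixed in the world has none). Each returns a list of dicts, best first, with "score" (0 to 1); they miss things now and then, are a little off and sometimes report something else, mostly with a low value. They report only what shows in the picture. A call takes as long as a camera call.
- finder.find_in(camera, query): "xyz" ([x, y, z] in m, in world coordinates, good to about 4 mm: the middle of the surface that is visible of it).
- finder.masks_of(camera, query): "mask" (420x560 bool, what is visible of it).
The state is a dict: "t": time; "q": joint angles; "qd": joint speeds; "joint_efforts": joint torques, N m; "eef_pos": TCP position; "ee_rot": TCP orientation; "force": force on the tool from outside, world axes, zero at the start; "moment": the same for the moment, N m; "width": finger opening in m.
Only numpy, scipy, OpenCV 4.12 (cv2) and the standard library are available. Lean on these libraries where they do the work, as an engineer would, in place of code of your own. Each camera call takes 0.05 s, during which the arm holds its last target. There are 200 camera calls.

## Working session

There is one attempt and no reset: what is moved stays moved. The work goes in short steps, Python scripts to look and compute and a tool call to move; the robot and the scene stay as the last step left them, time stands still between calls to the robot, and variables do not carry over. Pictures are saved under pics/ and viewed, about 8 in all and at most 12, crops included, and the job is handed in when it is done.

Besides the shell and the picture viewer there is one more tool, called after "Call:" as a command line: name --argument value ..., lists and objects as JSON in quotes. play_rows: Moves the arm, as the interface text tells. Its arguments: {"type":"object","properties":{"targets":{"type":"array","items":{"type":"array","items":{"type":"array","items":{"type":"number"}}}},"grip":{"type":"number"},"newtons":{"type":"number"}},"required":["targets"]}

```bash
ls; mkdir -p pics
cat > h.py <<'E'
import numpy as np, cv2
from scipy.spatial.transform import Rotation as R
from station import arm, cams, job_done, finder
def save(cam,fn):
    p,d=cams.grab_frame(cam); cv2.imwrite('pics/'+fn,p[:,:,::-1]); return p,d
def pt(cam,d,u,v,z=None):
    c=cams.camera_params(cam);K=np.array(c['intrinsics']);z=z or d[int(v),int(u)]
    A=np.array(c['attitude']);A=A if A.shape==(3,3) else R.from_euler('xyz',A).as_matrix()
    return np.array(c['position'])+A@(np.linalg.inv(K)@[u,v,1])*z
E
python3 - <<'E'
from h import *
np.set_printoptions(precision=4,suppress=True)
print(arm.get_state(),arm.tcp_to_tips)
for c in ('scene','top'):
    save(c,c+'0.png'); print(c,cams.camera_params(c))
    for n in ('stand_1','cap_1','canopy_1','lever_1_tip','capped_jar_mid','small_carton_mid','tip_box_mid'):
        print(n,[(np.round(r['xyz'],3),round(r['score'],2)) for r in finder.find_in(c,n)])
a=[cv2.imread(f'pics/{c}0.png') for c in('scene','top')]
E
```

```text
pics
{'t': 0.0, 'q': array([ 1.4721,  0.3594,  0.011 , -0.0003, -1.2241, -0.2881]), 'qd': array([-0.0008, -0.0004,  0.002 ,  0.0004,  0.0002, -0.0001]), 'joint_efforts': array([  0.0006, -58.2716,  29.3055,   6.9973,   0.007 ,  -0.0002]), 'eef_pos': array([0.2546, 0.6249, 0.4037]), 'ee_rot': array([ 3.1399, -0.0002, -0.3869]), 'force': array([-0.1266, -0.5803, -0.6477]), 'moment': array([-0.0108,  0.0027,  0.0164]), 'width': 0.08770004001520368} 0.1781
scene {'intrinsics': array([[456.5155,   0.    , 277.0425],
       [  0.    , 456.5155, 210.092 ],
       [  0.    ,   0.    ,   1.    ]]), 'position': array([ 0.0136, -0.609 ,  0.941 ]), 'attitude': array([-2.3177,  0.0207, -0.7457])}
stand_1 [(array([0.533, 0.255, 0.116]), 0.91), (array([ 0.581, -0.077,  0.116]), 0.91), (array([ 0.589, -0.077,  0.154]), 0.39)]
cap_1 [(array([0.541, 0.264, 0.15 ]), 0.86), (array([ 0.588, -0.075,  0.153]), 0.82), (array([0.541, 0.266, 0.151]), 0.25)]
canopy_1 [(array([0.539, 0.257, 0.112]), 0.87), (array([ 0.585, -0.078,  0.12 ]), 0.7)]
lever_1_tip [(array([ 0.592, -0.073,  0.153]), 0.49), (array([0.43
[... 359 characters left out ...]
068,  1.7029]), 'attitude': array([-3.0985,  0.0139, -1.5752])}
stand_1 [(array([ 0.568, -0.054,  0.116]), 0.98), (array([0.526, 0.258, 0.118]), 0.83)]
cap_1 [(array([0.54 , 0.248, 0.148]), 0.98), (array([ 0.568, -0.045,  0.137]), 0.51)]
canopy_1 [(array([0.528, 0.26 , 0.126]), 0.98), (array([ 0.568, -0.055,  0.12 ]), 0.96)]
lever_1_tip [(array([0.434, 0.285, 0.129]), 0.43)]
capped_jar_mid [(array([ 0.511, -0.309,  0.062]), 0.71), (array([0.683, 0.091, 0.073]), 0.52), (array([ 0.57 , -0.056,  0.117]), 0.32)]
small_carton_mid [(array([0.439, 0.08 , 0.029]), 0.8), (array([0.528, 0.26 , 0.119]), 0.64), (array([ 0.569, -0.055,  0.119]), 0.3)]
tip_box_mid [(array([ 0.511, -0.307,  0.06 ]), 0.58)]
```

View pics/scene0.png

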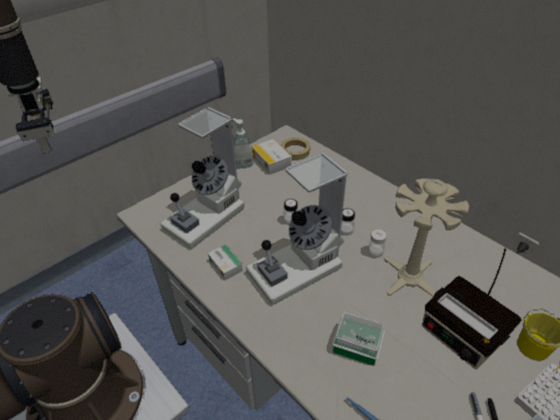

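View pics/top0.png

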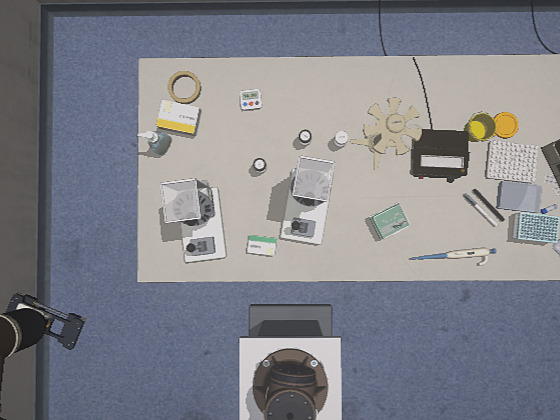

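The scene view shows the left rotator's cap at (199,167) and lever ball at (175,198). For the right one, the cap is at (296,227) and the ball at (267,244). In the top view the plinths are near (205,235) and (305,220). Next I'll fit the plinths and caps from depth.

```bash
cat >> h.py <<'E'
def cloud(cam):
    c=cams.camera_params(cam);K=np.array(c['intrinsics']);A=R.from_euler('xyz',c['attitude']).as_matrix()
    p,d=cams.grab_frame(cam);v,u=np.mgrid[:420,:560]
    P=np.stack([(u-K[0,2])/K[0,0]*d,(v-K[1,2])/K[1,1]*d,d],-1)@A.T+np.array(c['position'])
    P[d==0]=np.nan
    return p,P
E
python3 - <<'E'
from h import *
np.set_printoptions(precision=4,suppress=True)
allP={}
for c in('scene','top'):
    p,P=cloud(c); allP[c]=P
    fl=P[(P[...,0]>.4)&(P[...,0]<.7)&(abs(P[...,1])<.3)&(abs(P[...,2])<.012)]
    print(c,'table z',np.median(fl[:,2]))
    print([ (s,((P[...,2]>.024)&(P[...,2]<.040)&(abs(P[...,1]-s)<.13)&(P[...,0]>.33)&(P[...,0]<.72)).sum()) for s in(.26,-.06)])
    for s in(.26,-.06):
        m=(P[...,2]>.026)&(P[...,2]<.040)&(abs(P[...,1]-s)<.13)&(P[...,0]>.33)&(P[...,0]<.72)
        m=cv2.morphologyEx(m.astype(np.uint8),cv2.MORPH_OPEN,np.ones((3,3)))
        n,l,st,_=cv2.connectedComponentsWithStats(m); k=1+np.argmax(st[1:,4]); 
        Q=P[l==k]; r=cv2.minAreaRect((Q[:,:2]*1000).astype(np.float32)); print(s,len(Q),r,'box',cv2.boxPoints(r).round().tolist(),'z',np.median(Q[:,2]))
    for q in('cap_1','lever_1_tip'):
        for r in finder.masks_of(c,q):
            Q=P[r['mask']];Q=Q[~np.isnan(Q[:,0])]; vv,uu=np.nonzero(r['mask'])
            print(q,round(r['score'],2),len(Q),'px',uu.mean().round(),vv.mean().round(),'med',np.median(Q,0),'min',Q.min(0),'max',Q.max(0))
E
```

```text
scene table z -0.000651754777523883
[(0.26, np.int64(1336)), (-0.06, np.int64(2088))]
0.26 1217 ((504.5678405761719, 271.2759094238281), (221.19703674316406, 131.3242950439453), 5.944586753845215) box [[388.0, 325.0], [401.0, 195.0], [621.0, 217.0], [608.0, 348.0]] z 0.03133008136552906
-0.06 1744 ((558.9405517578125, -56.1573486328125), (130.6619873046875, 220.20689392089844), 79.6309814453125) box [[439.0, -101.0], [655.0, -140.0], [679.0, -12.0], [462.0, 28.0]] z 0.0311735276825168
cap_1 0.64 1122 px 210.0 175.0 med [0.5404 0.2649 0.1508] min [ 0.4977  0.2162 -0.5239] max [1.004  1.1015 0.2105]
cap_1 0.59 1536 px 310.0 227.0 med [ 0.5919 -0.071   0.1512] min [ 0.553  -0.123  -0.0068] max [0.7801 0.1102 0.2095]
lever_1_tip 0.56 114 px 177.0 202.0 med [0.4351 0.2788 0.1158] min [ 0.4225  0.2649 -0.0001] max [0.4832 0.4016 0.1337]
lever_1_tip 0.25 655 px 225.0 262.0 med [0.4333 0.0738 0.0305] min [0.4063 0.037  0.001 ] max [0.4682 0.1293 0.038 ]
top table z 9.102729395993325e-05
[(0.26, np.int64(1305)), (-0.06, np.int64(1448))]
0.26 821 ((486.1468200683594, 270.9905700683594), (179.13662719726562, 128.6249237060547), 6.860359191894531) box [[390.0, 324.0], [405.0, 196.0], [583.0, 218.0], [567.0, 346.0]] z 0.03229169134290877
-0.06 893 ((518.3046875, -46.73961639404297), (129.1756134033203, 132.09490966796875), 80.31434631347656) box [[442.0, -99.0], [573.0, -122.0], [594.0, 6.0], [464.0, 28.0]] z 0.032094274257932875
cap_1 0.62 194 px 305.0 198.0 med [ 0.5697 -0.0447  0.1352] min [ 0.554  -0.0961  0.0363] max [ 0.6292 -0.0058  0.3121]
cap_1 0.57 412 px 202.0 210.0 med [0.5444 0.2473 0.1454] min [0.4996 0.2201 0.0282] max [0.5945 0.3304 0.3122]
lever_1_tip 0.52 71 px 192.0 247.0 med [0.4367 0.2846 0.127 ] min [0.4252 0.2671 0.0717] max [0.4458 0.2994 0.1384]
```

Call:
play_rows --targets '[[[0,0,-0.03,0],[0,0,-0.06,0]]]' --grip 120

```text
t: 1.45
eef_pos: [0.2547, 0.6251, 0.4651]
ee_rot: [3.141, -0.0, -0.387]
force: [0.3, 0.7, 1.0]
width: 0.0731
```

Call:
play_rows --targets '[[[0.04,0.036,-0.01,-5],[0.08,0.072,-0.03,-10],[0.12,0.108,-0.055,-15],[0.16,0.144,-0.055,-20],[0.2,0.18,-0.055,-28.4]]]'

```text
t: 2.08
eef_pos: [0.3724, 0.3812, 0.5203]
ee_rot: [-3.14, -0.001, 0.113]
force: [0.1, -0.4, -0.1]
width: 0.0464
```

Call:
play_rows --targets '[[[0,0,-0.25,0],[0,0,-0.5,0],[0,0,-0.7,0],[0,0,-0.7,0],[0,0,-0.7,0]]]'

```text
t: 2.7
eef_pos: [0.3715, 0.3818, 0.8347]
ee_rot: [-3.14, -0.001, 0.109]
force: [0.7, 1.7, 1.1]
width: 0.0463
```

Run:
```python
from h import *
s=arm.get_state();print({k:np.round(s[k],3) for k in('t','q','eef_pos','ee_rot')})
```

```text
{'t': np.float64(2.7), 'q': array([ 1.167,  0.17 ,  0.722,  0.   , -2.121,  0.512]), 'eef_pos': array([0.371, 0.382, 0.835]), 'ee_rot': array([-3.14e+00, -1.00e-03,  1.09e-01])}
```

Call:
play_rows --targets '[[[0,0,-0.25,0],[0,0,-0.5,0],[0,0,-0.7,0],[0,0,-0.7,0],[0,0,-0.7,0]]]'

```text
t: 3.32
eef_pos: [0.3094, 0.3224, 0.9748]
ee_rot: [-3.126, -0.03, 0.108]
force: [-0.4, -1.1, -0.1]
width: 0.0465
```

Call:
play_rows --targets '[[[0,0,-0.25,0],[0,0,-0.5,0],[0,0,-0.7,0]]]'

```text
t: 3.7
eef_pos: [0.2561, 0.2738, 1.0083]
ee_rot: [-3.115, -0.057, 0.108]
force: [-0.2, 0.6, -0.3]
width: 0.0464
```

Run:
```python
from h import *
s=arm.get_state();print({k:np.round(s[k],3) for k in('t','q','eef_pos','ee_rot')})
```

```text
{'t': np.float64(3.7), 'q': array([ 1.383,  0.174,  1.252,  0.091, -2.604,  0.377]), 'eef_pos': array([0.256, 0.274, 1.008]), 'ee_rot': array([-3.115, -0.057,  0.108])}
```

Call:
play_rows --targets '[[[0,0,0.06,0],[0,0,0.12,0],[0,0,0.12,0]]]'

```text
t: 4.08
eef_pos: [0.2628, 0.2779, 0.886]
ee_rot: [-3.116, -0.056, 0.109]
force: [-0.4, 0.3, 0.8]
width: 0.0463
```

Run:
```python
from h import *
s=arm.get_state();print({k:np.round(s[k],3) for k in('t','q','eef_pos','ee_rot')})
```

```text
{'t': np.float64(4.075), 'q': array([ 1.365, -0.078,  0.567,  0.055, -2.173,  0.347]), 'eef_pos': array([0.263, 0.278, 0.886]), 'ee_rot': array([-3.116, -0.056,  0.109])}
```

Call:
play_rows --targets '[[[0.035,0.034,0.02,0],[0.07,0.068,0.05,0],[0.105,0.102,0.08,0],[0.14,0.136,0.11,0],[0.17,0.165,0.13,0]]]'

```text
t: 4.7
eef_pos: [0.4569, 0.1368, 0.7633]
ee_rot: [-3.117, -0.058, 0.108]
force: [-0.4, 0.0, -0.0]
width: 0.0464
```

Call:
play_rows --targets '[[[0.035,0.034,0.02,0],[0.07,0.068,0.05,0],[0.105,0.102,0.08,0],[0.14,0.136,0.11,0],[0.17,0.165,0.13,0]]]'

```text
t: 5.32
eef_pos: [0.6511, -0.0039, 0.6393]
ee_rot: [-3.118, -0.058, 0.108]
force: [0.3, 0.2, 0.2]
width: 0.0465
```

Run:
```python
from h import *
s=arm.get_state();print({k:np.round(s[k],3) for k in('t','q','eef_pos','ee_rot')})
```

```text
{'t': np.float64(5.325), 'q': array([ 0.289,  0.253,  0.383, -0.013, -1.64 ,  1.389]), 'eef_pos': array([ 0.651, -0.004,  0.639]), 'ee_rot': array([-3.118, -0.058,  0.108])}
```

Call:
play_rows --targets '[[[0.06,0.03,0.0,0],[0.12,0.05,0.0,0],[0.18,0.06,0.0,0],[0.25,0.06,0.0,0],[0.35,0.06,0.0,0]]]'

```text
t: 5.95
eef_pos: [0.8915, -0.0271, 0.6095]
ee_rot: [-3.128, -0.078, 0.108]
force: [0.0, 0.5, -1.3]
width: 0.0464
```

Run:
```python
from h import *
s=arm.get_state();print({k:np.round(s[k],3) for k in('t','q','eef_pos','ee_rot')})
```

```text
{'t': np.float64(5.95), 'q': array([ 0.185,  0.807,  1.242, -0.008, -1.927,  1.491]), 'eef_pos': array([ 0.892, -0.027,  0.609]), 'ee_rot': array([-3.128, -0.078,  0.108])}
```

Call:
play_rows --targets '[[[0.06,0,0.0,0],[0.12,0,0,0],[0.18,0,0.0,0]]]'

```text
t: 6.32
eef_pos: [0.9262, -0.0102, 0.5824]
ee_rot: [-3.139, -0.145, 0.107]
force: [-0.1, -0.9, 0.2]
width: 0.0466
```

Run:
```python
from h import *
s=arm.get_state();print({k:np.round(s[k],3) for k in('t','q','eef_pos','ee_rot')})
```

```text
{'t': np.float64(6.325), 'q': array([ 0.2  ,  0.848,  1.251,  0.012, -1.829,  1.482]), 'eef_pos': array([ 0.926, -0.01 ,  0.582]), 'ee_rot': array([-3.139, -0.145,  0.107])}
```

Call:
play_rows --targets '[[[0.06,0,-0.01,0],[0.12,0,-0.02,0],[0.18,0,-0.03,0],[0.24,0,-0.04,0],[0.3,0,-0.05,0]]]'

```text
t: 6.95
eef_pos: [0.9548, 0.0114, 0.5553]
ee_rot: [3.133, -0.194, 0.107]
force: [-0.4, 0.3, 0.1]
width: 0.0467
```

```bash
cat > st.py <<'E'
from h import *
s=arm.get_state();print({k:np.round(s[k],3) for k in('t','q','eef_pos','ee_rot')})
z=R.from_euler('xyz',s['ee_rot']).apply([0,0,1]);print('lean',np.degrees(np.arccos(-z[2])).round(1),'az',np.degrees(np.arctan2(z[1],z[0])).round(1),'grasp',(s['eef_pos']+.159*z).round(3))
E
python3 st.py
```

```text
{'t': np.float64(6.95), 'q': array([ 0.22 ,  0.884,  1.251,  0.03 , -1.745,  1.465]), 'eef_pos': array([0.955, 0.011, 0.555]), 'ee_rot': array([ 3.133, -0.194,  0.107])}
lean 11.1 az 3.7 grasp [0.985 0.013 0.399]
```

Call:
play_rows --targets '[[[0.05,0,-0.036,0],[0.1,0,-0.072,0],[0.15,0,-0.108,0],[0.2,0,-0.144,0],[0.25,0,-0.18,0]]]'

```text
t: 7.58
eef_pos: [0.9342, 0.0267, 0.6067]
ee_rot: [3.124, -0.245, 0.108]
force: [0.5, -0.4, 0.3]
width: 0.0465
```

```bash
python3 st.py
python3 - <<'E'
from h import *
for c in ('top','scene'):
    p,P=cloud(c); m=(abs(P[...,1])<.35)&(P[...,2]>.35)&(P[...,0]>.9); print(c,m.sum(), np.nanpercentile(P[m],[1,50],axis=0) if m.sum() else '')
E
```

```text
{'t': np.float64(7.575), 'q': array([ 0.246,  0.833,  1.251,  0.052, -1.747,  1.446]), 'eef_pos': array([0.934, 0.027, 0.607]), 'ee_rot': array([ 3.124, -0.245,  0.108])}
lean 14.1 az 2.0 grasp [0.973 0.028 0.453]
top 1038 [[ 0.90145909 -0.06941583  0.49558689]
 [ 0.93314866 -0.02580423  0.53333565]]
scene 7597 [[ 0.90584015 -0.18650243  0.35177322]
 [ 1.49839388 -0.00190822  0.43414274]]
```

Call:
play_rows --targets '[[[0.06,0,-0.01,0],[0.12,0,-0.02,0],[0.18,0,-0.03,0],[0.24,0,-0.04,0],[0.3,0,-0.05,0]]]'

```text
t: 8.3
eef_pos: [0.9566, 0.0436, 0.5913]
ee_rot: [3.114, -0.297, 0.109]
force: [-0.3, -0.4, -0.6]
width: 0.0461
```

Call:
play_rows --targets '[[[0.06,0,-0.02,0],[0.12,0,-0.04,0],[0.18,0,-0.06,0],[0.24,0,-0.08,0],[0.3,0,-0.1,0]]]'

```text
t: 8.93
eef_pos: [0.9577, 0.0576, 0.6085]
ee_rot: [3.106, -0.351, 0.111]
force: [-0.7, -0.9, 0.8]
width: 0.0463
```

Call:
play_rows --targets '[[[0.06,0,-0.02,0],[0.12,0,-0.04,0],[0.18,0,-0.06,0],[0.24,0,-0.08,0],[0.3,0,-0.1,0]]]'

```text
t: 9.55
eef_pos: [0.9555, 0.0699, 0.6302]
ee_rot: [3.097, -0.404, 0.113]
force: [0.4, 0.2, -0.0]
width: 0.0461
```

```bash
python3 st.py
```

```text
{'t': np.float64(9.55), 'q': array([ 0.298,  0.831,  1.25 ,  0.116, -1.6  ,  1.403]), 'eef_pos': array([0.956, 0.07 , 0.63 ]), 'ee_rot': array([ 3.097, -0.404,  0.113])}
lean 23.3 az 0.0 grasp [1.018 0.07  0.484]
```

Call:
play_rows --targets '[[[0.06,0,-0.01,0],[0.12,0,-0.02,0],[0.18,0,-0.03,0],[0.24,0,-0.04,0],[0.3,0,-0.05,0]]]'

```text
t: 10.18
eef_pos: [0.9658, 0.0812, 0.6342]
ee_rot: [3.089, -0.458, 0.116]
force: [0.9, -0.6, -0.3]
width: 0.0462
```

Call:
play_rows --targets '[[[0.06,0,-0.01,0],[0.12,0,-0.02,0],[0.18,0,-0.03,0],[0.24,0,-0.04,0],[0.3,0,-0.05,0]]]'

```text
t: 10.8
eef_pos: [0.9713, 0.0911, 0.6451]
ee_rot: [3.08, -0.512, 0.12]
force: [0.3, -0.2, 0.4]
width: 0.0466
```

Call:
play_rows --targets '[[[0.06,0,-0.01,0],[0.12,0,-0.02,0],[0.18,0,-0.03,0],[0.24,0,-0.04,0],[0.3,0,-0.05,0]]]'

```text
t: 11.42
eef_pos: [0.9727, 0.0998, 0.6618]
ee_rot: [3.072, -0.567, 0.124]
force: [-0.5, -0.5, 0.3]
width: 0.0467
```

Call:
play_rows --targets '[[[0.06,0,-0.01,0],[0.12,0,-0.02,0],[0.18,0,-0.03,0],[0.24,0,-0.04,0]]]'

```text
t: 11.92
eef_pos: [0.9719, 0.1066, 0.6813]
ee_rot: [3.063, -0.621, 0.129]
force: [-0.7, -0.5, -0.6]
width: 0.0466
```

```bash
python3 st.py
```

```text
{'t': np.float64(11.925), 'q': array([ 0.345,  0.814,  1.25 ,  0.205, -1.415,  1.36 ]), 'eef_pos': array([0.972, 0.107, 0.681]), 'ee_rot': array([ 3.063, -0.621,  0.129])}
lean 35.8 az -0.3 grasp [1.065 0.106 0.552]
```

```bash
cat > plan.py <<'E'
from h import *
import sys
np.set_printoptions(precision=4,suppress=True)
caps={'L':((.5175,.2725,.187),6.2),'R':((.5714,-.0583,.187),-10.1)}
def plan(name,back):
    s=arm.get_state(); Rm=R.from_euler('xyz',s['ee_rot']).as_matrix(); z=Rm[:,2]
    c,yaw=caps[name]; a=np.radians(yaw); lat=np.array([-np.sin(a),np.cos(a),0])
    l=Rm.T@lat; turn=np.degrees(np.arctan2(-l[0],l[1])); turn=(turn+90)%180-90
    tcp=np.array(c)-(.159+back)*z
    print(name,'t',s['t'],'tcp now',s['eef_pos'],'goal',tcp,'shift tool',Rm.T@(tcp-s['eef_pos']),'turn',turn.round(1),'off-tilt deg',np.degrees(np.arcsin(l[2])).round(1),'F',s['force'],'lat in tool',l,'Flat',s['force']@lat,'w',s['width'])
    return Rm,s
E
python3 - <<'E'
from plan import *
Rm,s=plan('L',.12); print('up',Rm.T@[0,0,1],'back/over',Rm.T@(np.array([.354,.27,.66])-s['eef_pos']))
E
```

```text
L t 11.925 tcp now [0.9719 0.1066 0.6813] goal [0.3542 0.2735 0.4132] shift tool [-0.6367 -0.2342 -0.1447] turn 1.0 off-tilt deg -3.8 F [-0.6629 -0.4578 -0.6495] lat in tool [ 0.0168 -0.9976 -0.0666] Flat -0.3835129463011455 w 0.04659593854487519
up [ 0.5817  0.0639 -0.8109] back/over [-0.4937 -0.215  -0.3449]
```

Call:
play_rows --targets '[[[-0.046,-0.02,-0.032,0],[-0.092,-0.04,-0.064,0],[-0.138,-0.06,-0.096,0],[-0.184,-0.08,-0.128,0],[-0.23,-0.1,-0.16,0]]]' --grip 0

```text
t: 12.55
eef_pos: [0.7049, 0.1764, 0.6718]
ee_rot: [3.063, -0.622, 0.129]
force: [0.1, 0.9, 1.0]
width: 0.0863
```

Call:
play_rows --targets '[[[-0.046,-0.02,-0.032,0],[-0.092,-0.04,-0.064,0],[-0.138,-0.06,-0.096,0],[-0.184,-0.08,-0.128,0],[-0.23,-0.1,-0.16,0]]]'

```text
t: 13.18
eef_pos: [0.4182, 0.2517, 0.6611]
ee_rot: [3.064, -0.623, 0.128]
force: [-0.1, 1.4, 0.6]
width: 0.0877
```

```bash
python3 st.py; python3 -c "
from plan import *
plan('L',.12)"
```

```text
{'t': np.float64(13.175), 'q': array([ 1.111, -0.193, -0.354,  0.607, -1.177,  0.39 ]), 'eef_pos': array([0.418, 0.252, 0.661]), 'ee_rot': array([ 3.064, -0.623,  0.128])}
lean 35.9 az -0.3 grasp [0.511 0.251 0.532]
L t 13.175 tcp now [0.4182 0.2517 0.6611] goal [0.3539 0.2734 0.413 ] shift tool [-0.1943 -0.0426  0.1632] turn 0.9 off-tilt deg -3.8 F [-0.1411  1.4139  0.6382] lat in tool [ 0.0157 -0.9977 -0.0666] Flat 1.420888337481339 w 0.08770120662623498
```

Call:
play_rows --targets '[[[-0.04,-0.009,0.033,0],[-0.08,-0.018,0.066,0],[-0.12,-0.027,0.099,0],[-0.157,-0.035,0.132,0],[-0.194,-0.043,0.163,1]]]'

```text
t: 13.8
eef_pos: [0.3548, 0.2742, 0.412]
ee_rot: [3.077, -0.623, 0.107]
force: [1.6, 0.8, 0.3]
width: 0.0877
```

```bash
python3 st.py; python3 -c "
from plan import *
plan('L',.12);save('wrist','w1.png')"
```

```text
{'t': np.float64(13.8), 'q': array([ 1.187, -0.154, -0.936,  0.912, -0.759, -0.205]), 'eef_pos': array([0.355, 0.274, 0.412]), 'ee_rot': array([ 3.077, -0.623,  0.107])}
lean 35.9 az -0.2 grasp [0.448 0.274 0.283]
L t 13.8 tcp now [0.3548 0.2742 0.412 ] goal [0.354  0.2731 0.4131] shift tool [-0.0001  0.0011 -0.0013] turn -0.1 off-tilt deg -3.8 F [1.6037 0.7675 0.2605] lat in tool [-0.0012 -0.9979 -0.0654] Flat 0.5897739194488762 w 0.08773637780601518
```

View pics/w1.png

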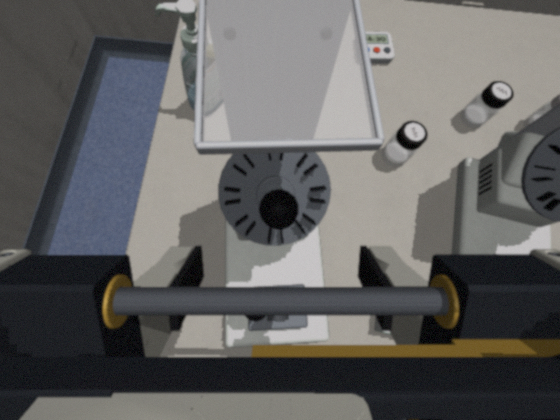

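Cap at (278,208), centred between the finger pads (185 and 375), with the canopy edge at row 145 clear of the gripper. I'll advance along the axle and close lightly.

Call:
play_rows --targets '[[[0,0.001,0.03,0],[0,0.001,0.06,0],[0,0.001,0.09,0],[0,0.001,0.118,0],[0,0.001,0.118,0]]]'

```text
t: 14.48
eef_pos: [0.4326, 0.2774, 0.3231]
ee_rot: [3.069, -0.614, 0.105]
force: [-0.3, -1.0, -0.2]
width: 0.0876
```

```bash
python3 st.py; python3 -c "
from plan import *
plan('L',0);save('scene','s1.png')"
```

```text
{'t': np.float64(14.475), 'q': array([ 0.761,  0.052, -1.015,  1.488, -0.422, -0.487]), 'eef_pos': array([0.433, 0.277, 0.323]), 'ee_rot': array([ 3.069, -0.614,  0.105])}
lean 35.4 az -1.2 grasp [0.525 0.275 0.194]
L t 14.475 tcp now [0.4326 0.2774 0.3231] goal [0.4254 0.2744 0.3166] shift tool [-0.0099  0.0021  0.0012] turn -0.1 off-tilt deg -4.3 F [-0.3348 -0.9673 -0.1627] lat in tool [-0.0025 -0.9972 -0.0747] Flat -0.9254948219481859 w 0.08758512420703947
```

View pics/s1.png

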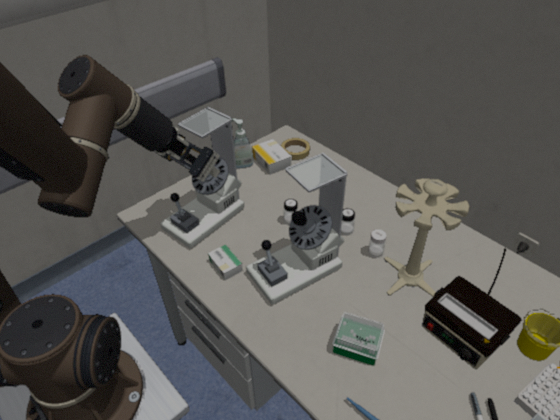

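The q3 limit (-1.02) left the grasp point about 10 mm above the axle. Pulling along tool −x should trade a little lean for position.

Call:
play_rows --targets '[[[-0.02,0.001,0.0,0],[-0.04,0.002,0.0,0],[-0.06,0.002,0.0,0]]]'

```text
t: 14.9
eef_pos: [0.4011, 0.2946, 0.3173]
ee_rot: [3.054, -0.58, 0.103]
force: [0.7, -0.4, 0.3]
width: 0.0878
```

```bash
python3 st.py; python3 -c "
from plan import *
plan('L',0)"
```

```text
{'t': np.float64(14.9), 'q': array([ 0.936,  0.048, -1.015,  1.275, -0.505, -0.439]), 'eef_pos': array([0.401, 0.295, 0.317]), 'ee_rot': array([ 3.054, -0.58 ,  0.103])}
lean 33.6 az -3.2 grasp [0.489 0.29  0.185]
L t 14.9 tcp now [0.4011 0.2946 0.3173] goal [0.4297 0.2774 0.3195] shift tool [0.0235 0.0188 0.0145] turn -0.3 off-tilt deg -5.2 F [ 0.6935 -0.3731  0.3313] lat in tool [-0.0044 -0.9959 -0.0905] Flat -0.4458157611563555 w 0.08777135691653834
```

Call:
play_rows --targets '[[[0.008,0.01,0.003,0],[0.0165,0.0188,0.0085,0],[0.0235,0.0188,0.0145,0],[0.0235,0.0188,0.0145,0]]]'

```text
t: 15.4
eef_pos: [0.4311, 0.2769, 0.3184]
ee_rot: [3.053, -0.58, 0.102]
force: [1.3, -0.0, 0.3]
width: 0.0879
```

```bash
python3 st.py; python3 -c "
from plan import *
plan('L',0)"
```

```text
{'t': np.float64(15.4), 'q': array([ 0.825,  0.062, -1.001,  1.344, -0.454, -0.407]), 'eef_pos': array([0.431, 0.277, 0.318]), 'ee_rot': array([ 3.053, -0.58 ,  0.102])}
lean 33.6 az -3.4 grasp [0.519 0.272 0.186]
L t 15.4 tcp now [0.4311 0.2769 0.3184] goal [0.4298 0.2777 0.3195] shift tool [-0.0005 -0.0008 -0.0017] turn -0.3 off-tilt deg -5.3 F [ 1.2955 -0.0375  0.3405] lat in tool [-0.0052 -0.9958 -0.0919] Flat -0.17721770342541082 w 0.0879065314977941
```

Call:
play_rows --targets '[[[0,-0.001,-0.001,0],[0,-0.001,-0.001,0],[0,-0.001,-0.001,0],[0,-0.001,-0.001,0],[0,-0.001,-0.001,0]]]' --grip 220 --newtons 10

```text
t: 16.02
eef_pos: [0.4298, 0.2782, 0.3186]
ee_rot: [3.052, -0.579, 0.104]
force: [0.4, 1.0, 0.2]
width: 0.0433
```

```bash
python3 -c "
from plan import *
plan('L',0)"
```

```text
L t 16.025 tcp now [0.4298 0.2782 0.3186] goal [0.4299 0.2776 0.3196] shift tool [ 0.0005  0.0006 -0.0007] turn -0.2 off-tilt deg -5.3 F [0.4398 0.979  0.1844] lat in tool [-0.0039 -0.9958 -0.0916] Flat 0.9257787535711469 w 0.04327274781875931
```

Call:
play_rows --targets '[[[0,0,0,0],[0,0,0,0],[0,0,0,0]]]'

```text
t: 16.4
eef_pos: [0.4298, 0.2786, 0.3188]
ee_rot: [3.053, -0.579, 0.104]
force: [-0.4, 4.0, -1.0]
width: 0.0334
```

Call:
play_rows --targets '[[[0,-0.0015,0,0],[0,-0.003,0,0],[0,-0.003,0,0]]]'

```text
t: 16.77
eef_pos: [0.4297, 0.2807, 0.3186]
ee_rot: [3.052, -0.579, 0.103]
force: [-4.3, -2.5, 4.9]
width: 0.0331
```

```bash
python3 -c "
from plan import *
plan('L',0)"
```

```text
L t 16.775 tcp now [0.4297 0.2807 0.3186] goal [0.4298 0.2778 0.3195] shift tool [ 0.0003  0.0029 -0.0006] turn -0.3 off-tilt deg -5.3 F [-4.254  -2.5065  4.916 ] lat in tool [-0.0046 -0.9957 -0.0929] Flat -2.0324162067642884 w 0.03312036882697058
```

Call:
play_rows --targets '[[[0,-0.001,0,0],[0,-0.002,0,0],[0,-0.002,0,0]]]'

```text
t: 17.15
eef_pos: [0.4296, 0.2822, 0.3183]
ee_rot: [3.051, -0.579, 0.102]
force: [-4.3, -5.2, 5.9]
width: 0.0334
```

```bash
python3 -c "
from plan import *
plan('L',0)"
```

```text
L t 17.15 tcp now [0.4296 0.2822 0.3183] goal [0.4298 0.278  0.3195] shift tool [ 0.0004  0.0043 -0.0007] turn -0.3 off-tilt deg -5.4 F [-4.3286 -5.153   5.8947] lat in tool [-0.005  -0.9956 -0.0938] Flat -4.6553750414999175 w 0.03344822791338522
```

Call:
play_rows --targets '[[[0,-0.0012,0,0],[0,-0.0012,0,0],[0,-0.0012,0,0]]]'

```text
t: 17.52
eef_pos: [0.4296, 0.283, 0.3183]
ee_rot: [3.05, -0.579, 0.102]
force: [-5.8, -5.3, 6.9]
width: 0.0332
```

Call:
play_rows --targets '[[[0,0.002,0,0],[0,0.004,0,0],[0,0.0055,0,0],[0,0.0055,0,0]]]'

```text
t: 18.02
eef_pos: [0.4298, 0.2795, 0.3185]
ee_rot: [3.053, -0.579, 0.104]
force: [1.5, 3.2, -2.4]
width: 0.0336
```

```bash
python3 -c "
from plan import *
plan('L',0)"
```

```text
L t 18.025 tcp now [0.4298 0.2795 0.3185] goal [0.4299 0.2774 0.3196] shift tool [ 0.0005  0.0021 -0.0008] turn -0.2 off-tilt deg -5.2 F [ 1.5337  3.1656 -2.3938] lat in tool [-0.0035 -0.9959 -0.0903] Flat 2.98146918142153 w 0.033572890657919255
```

Call:
play_rows --targets '[[[0,0.0012,0,0],[0,0.0024,0,0],[0,0.0024,0,0]]]'

```text
t: 18.4
eef_pos: [0.4298, 0.2773, 0.3189]
ee_rot: [3.054, -0.579, 0.104]
force: [2.2, 5.9, -4.5]
width: 0.0337
```

```bash
python3 -c "
from plan import *
plan('L',0)"
```

```text
L t 18.4 tcp now [0.4298 0.2773 0.3189] goal [0.4299 0.2773 0.3196] shift tool [ 0.0004  0.0001 -0.0006] turn -0.2 off-tilt deg -5.1 F [ 2.2197  5.9087 -4.49  ] lat in tool [-0.0032 -0.996  -0.0896] Flat 5.634383553507387 w 0.03370497655902631
```

Call:
play_rows --targets '[[[0,0.001,0,0],[0,0.001,0,0]]]'

```text
t: 18.65
eef_pos: [0.4299, 0.2766, 0.319]
ee_rot: [3.054, -0.579, 0.105]
force: [1.8, 8.0, -4.2]
width: 0.0337
```

Call:
play_rows --targets '[[[0,-0.002,0,0],[0,-0.004,0,0]]]'

```text
t: 18.9
eef_pos: [0.4298, 0.2793, 0.3188]
ee_rot: [3.052, -0.58, 0.103]
force: [-3.4, 0.3, 3.6]
width: 0.0334
```

Call:
play_rows --targets '[[[0,0,0,0],[0,0,0,0],[0,0,-0.0,0],[0,0,-0.02,0],[0,0,-0.06,0]]]' --grip 0

```text
t: 19.52
eef_pos: [0.3968, 0.2803, 0.3678]
ee_rot: [3.049, -0.576, 0.103]
force: [1.7, 0.2, 1.8]
width: 0.0775
```

Call:
play_rows --targets '[[[0,0,-0.03,0],[0,0,-0.06,0]]]'

```text
t: 19.77
eef_pos: [0.3629, 0.2832, 0.4194]
ee_rot: [3.053, -0.578, 0.103]
force: [0.2, 1.1, -0.3]
width: 0.0874
```

```bash
python3 st.py; python3 -c "
from plan import *
plan('R',0.12)"
```

```text
{'t': np.float64(19.775), 'q': array([ 1.206, -0.126, -0.863,  0.805, -0.817, -0.121]), 'eef_pos': array([0.363, 0.283, 0.419]), 'ee_rot': array([ 3.053, -0.578,  0.103])}
lean 33.5 az -3.4 grasp [0.45  0.278 0.287]
R t 19.775 tcp now [0.3629 0.2832 0.4194] goal [ 0.4178 -0.0493  0.4197] shift tool [0.0172 0.3341 0.0407] turn 13.4 off-tilt deg 3.7 F [ 0.1713  1.0959 -0.3342] lat in tool [ 0.231  -0.9708  0.0648] Flat 1.1090084744887614 w 0.0873623765289949
```

Call:
play_rows --targets '[[[0.0,0.055,0.0,3],[0.0,0.11,0.0,6],[0.0,0.165,0.0,9],[0.0,0.22,0.01,12],[0.01,0.275,0.02,13.4]]]'

```text
t: 20.4
eef_pos: [0.3969, 0.0076, 0.4281]
ee_rot: [-3.074, -0.583, -0.178]
force: [0.7, 0.6, 0.5]
width: 0.0876
```

```bash
python3 st.py; python3 -c "
from plan import *
plan('R',0.1)"
```

```text
{'t': np.float64(20.4), 'q': array([ 0.6  , -0.344, -0.96 ,  0.67 , -0.575,  0.313]), 'eef_pos': array([0.397, 0.008, 0.428]), 'ee_rot': array([-3.074, -0.583, -0.178])}
lean 33.6 az -3.2 grasp [0.485 0.003 0.296]
R t 20.4 tcp now [0.3969 0.0076 0.4281] goal [ 0.4282 -0.0502  0.4027] shift tool [0.0203 0.0542 0.0403] turn -0.1 off-tilt deg 3.8 F [0.6904 0.6109 0.5276] lat in tool [-0.0011 -0.9978  0.0663] Flat 0.722501020342717 w 0.0875699074443405
```

Call:
play_rows --targets '[[[0.01,0.027,0.02,0],[0.02,0.054,0.04,0],[0.02,0.054,0.04,0]]]'

```text
t: 20.78
eef_pos: [0.4288, -0.0501, 0.4014]
ee_rot: [-3.078, -0.579, -0.181]
force: [-1.0, 0.7, -0.2]
width: 0.0876
```

```bash
python3 st.py; python3 -c "
from plan import *
plan('R',0);save('wrist','w2.png')"
```

```text
{'t': np.float64(20.775), 'q': array([ 0.365, -0.241, -0.949,  0.637, -0.396,  0.508]), 'eef_pos': array([ 0.429, -0.05 ,  0.401]), 'ee_rot': array([-3.078, -0.579, -0.181])}
lean 33.4 az -3.7 grasp [ 0.516 -0.056  0.269]
R t 20.775 tcp now [ 0.4288 -0.0501  0.4014] goal [ 0.4841 -0.0526  0.3198] shift tool [ 0.0013 -0.0012  0.0986] turn -0.2 off-tilt deg 3.5 F [-1.0118  0.6598 -0.2105] lat in tool [-0.004  -0.9981  0.0612] Flat 0.4721482664994749 w 0.08758740948179193
```

View pics/w2.png

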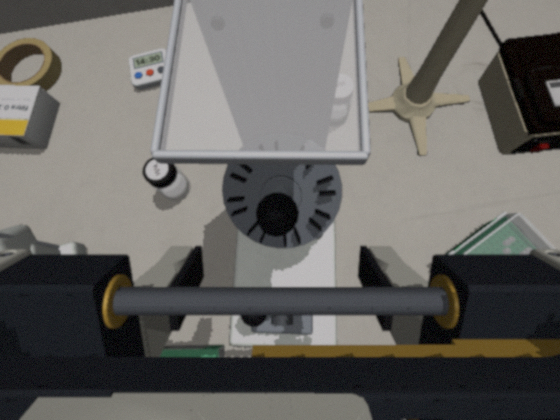

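The cap is at (277,213), between the pads (185 and 375), with the canopy edge at row 157 clear. I'll advance.

Call:
play_rows --targets '[[[0.001,-0.001,0.03,0],[0.001,-0.001,0.06,0],[0.001,-0.001,0.085,0],[0.001,-0.001,0.098,0],[0.001,-0.001,0.098,0]]]'

```text
t: 21.45
eef_pos: [0.4917, -0.0545, 0.3401]
ee_rot: [-3.073, -0.553, -0.174]
force: [-0.7, 0.7, 0.4]
width: 0.0872
```

```bash
python3 st.py; python3 -c "
from plan import *
plan('R',0)"
```

```text
{'t': np.float64(21.45), 'q': array([ 0.092, -0.034, -1.016,  1.11 , -0.08 ,  0.236]), 'eef_pos': array([ 0.492, -0.055,  0.34 ]), 'ee_rot': array([-3.073, -0.553, -0.174])}
lean 31.9 az -2.5 grasp [ 0.576 -0.058  0.205]
R t 21.45 tcp now [ 0.4917 -0.0545  0.3401] goal [ 0.4874 -0.0546  0.322 ] shift tool [-0.0131  0.0017  0.0131] turn 0.1 off-tilt deg 4.0 F [-0.6718  0.6752  0.4243] lat in tool [ 0.0024 -0.9976  0.0696] Flat 0.5469076987664674 w 0.08719824847317156
```

Call:
play_rows --targets '[[[-0.02,0.001,0.0,0],[-0.04,0.002,0.0,0],[-0.06,0.002,0.0,0]]]'

```text
t: 21.82
eef_pos: [0.4532, -0.0574, 0.3328]
ee_rot: [-3.06, -0.518, -0.17]
force: [-0.8, 0.0, -0.2]
width: 0.0873
```

```bash
python3 st.py; python3 -c "
from plan import *
plan('R',0)"
```

```text
{'t': np.float64(21.825), 'q': array([ 0.244, -0.09 , -1.016,  0.75 , -0.182,  0.469]), 'eef_pos': array([ 0.453, -0.057,  0.333]), 'ee_rot': array([-3.06 , -0.518, -0.17 ])}
lean 30.0 az -0.3 grasp [ 0.533 -0.058  0.195]
R t 21.825 tcp now [ 0.4532 -0.0574  0.3328] goal [ 0.4919 -0.0578  0.3247] shift tool [ 0.0291 -0.004   0.0264] turn 0.3 off-tilt deg 4.9 F [-0.7896  0.0275 -0.1909] lat in tool [ 0.0053 -0.9964  0.0848] Flat -0.11143847038740848 w 0.08728674366188771
```

Call:
play_rows --targets '[[[0.008,-0.001,0.01,0],[0.016,-0.003,0.02,0],[0.024,-0.004,0.026,0],[0.029,-0.004,0.026,0],[0.029,-0.004,0.026,0]]]'

```text
t: 22.45
eef_pos: [0.4925, -0.0576, 0.3252]
ee_rot: [-3.06, -0.519, -0.17]
force: [0.2, 0.2, 0.2]
width: 0.0875
```

```bash
python3 st.py; python3 -c "
from plan import *
plan('R',0)"
```

```text
{'t': np.float64(22.45), 'q': array([ 0.174, -0.007, -0.984,  0.868, -0.118,  0.408]), 'eef_pos': array([ 0.493, -0.058,  0.325]), 'ee_rot': array([-3.06 , -0.519, -0.17 ])}
lean 30.1 az -0.4 grasp [ 0.572 -0.058  0.188]
R t 22.45 tcp now [ 0.4925 -0.0576  0.3252] goal [ 0.4917 -0.0578  0.3246] shift tool [-0.001   0.0003  0.0002] turn 0.3 off-tilt deg 4.9 F [0.2201 0.1642 0.1985] lat in tool [ 0.0052 -0.9964  0.0846] Flat 0.20029241006469956 w 0.0874959626757568
```

Call:
play_rows --targets '[[[0,0,0,0],[0,0,0,0],[0,0,0,0],[0,0,0,0],[0,0,0,0]]]' --grip 220 --newtons 10

```text
t: 23.08
eef_pos: [0.4925, -0.0587, 0.3243]
ee_rot: [-3.061, -0.518, -0.171]
force: [0.3, 0.0, 0.2]
width: 0.0431
```

Call:
play_rows --targets '[[[0,0,0,0],[0,0,0,0],[0,0,0,0]]]'

```text
t: 23.45
eef_pos: [0.4926, -0.0586, 0.3244]
ee_rot: [-3.061, -0.518, -0.171]
force: [0.9, 0.0, -1.2]
width: 0.0332
```

Call:
play_rows --targets '[[[0,-0.0015,0,0],[0,-0.003,0,0],[0,-0.003,0,0]]]'

```text
t: 23.82
eef_pos: [0.4928, -0.0559, 0.3245]
ee_rot: [-3.061, -0.517, -0.172]
force: [0.6, -2.3, -0.2]
width: 0.0333
```

```bash
python3 st.py; python3 -c "
from plan import *
plan('R',0)"
```

```text
{'t': np.float64(23.825), 'q': array([ 0.171, -0.006, -0.987,  0.889, -0.116,  0.388]), 'eef_pos': array([ 0.493, -0.056,  0.324]), 'ee_rot': array([-3.061, -0.517, -0.172])}
lean 30.0 az -0.6 grasp [ 0.572 -0.057  0.187]
R t 23.825 tcp now [ 0.4928 -0.0559  0.3245] goal [ 0.492  -0.0575  0.3247] shift tool [-0.0003  0.0017 -0.0006] turn 0.2 off-tilt deg 4.7 F [ 0.612  -2.2946 -0.156 ] lat in tool [ 0.0041 -0.9966  0.0827] Flat -2.151678927979529 w 0.033270747306149255
```

Call:
play_rows --targets '[[[0,-0.001,0,0],[0,-0.002,0,0],[0,-0.002,0,0]]]'

```text
t: 24.2
eef_pos: [0.4931, -0.0537, 0.3248]
ee_rot: [-3.061, -0.518, -0.171]
force: [-2.1, -3.1, 2.3]
width: 0.0333
```

```bash
python3 -c "
from plan import *
plan('R',0)"
```

```text
R t 24.2 tcp now [ 0.4931 -0.0537  0.3248] goal [ 0.4919 -0.0576  0.3247] shift tool [-0.0005  0.004  -0.0005] turn 0.3 off-tilt deg 4.8 F [-2.1402 -3.0882  2.2526] lat in tool [ 0.0044 -0.9965  0.0833] Flat -3.4156583664807605 w 0.033301623339074035
```

Call:
play_rows --targets '[[[0,-0.001,0,0],[0,-0.0015,0,0],[0,-0.0015,0,0]]]'

```text
t: 24.58
eef_pos: [0.4934, -0.0521, 0.3248]
ee_rot: [-3.061, -0.518, -0.171]
force: [-2.2, -2.4, 3.2]
width: 0.0335
```

Call:
play_rows --targets '[[[0,-0.001,0,0],[0,-0.0015,0,0],[0,-0.0015,0,0]]]'

```text
t: 24.95
eef_pos: [0.4936, -0.0506, 0.3249]
ee_rot: [-3.061, -0.518, -0.171]
force: [-1.7, -2.1, 2.4]
width: 0.0332
```

```bash
python3 -c "
from plan import *
plan('R',0)"
```

```text
R t 24.95 tcp now [ 0.4936 -0.0506  0.3249] goal [ 0.4919 -0.0576  0.3247] shift tool [-0.0005  0.0071 -0.0006] turn 0.3 off-tilt deg 4.8 F [-1.7068 -2.1217  2.4305] lat in tool [ 0.0045 -0.9965  0.0835] Flat -2.388095004263029 w 0.03317056352574109
```

Force stays flat at about 2 N over 8 mm, so this one is the worn bearing. I'll continue to the stop.

Call:
play_rows --targets '[[[0,-0.001,0,0],[0,-0.0015,0,0],[0,-0.0015,0,0]]]'

```text
t: 25.32
eef_pos: [0.4938, -0.0492, 0.325]
ee_rot: [-3.061, -0.518, -0.171]
force: [-1.7, -2.8, 1.8]
width: 0.0337
```

Call:
play_rows --targets '[[[0,-0.001,0,0],[0,-0.0015,0,0],[0,-0.0015,0,0]]]'

```text
t: 25.7
eef_pos: [0.4939, -0.048, 0.3251]
ee_rot: [-3.061, -0.517, -0.172]
force: [-2.2, -4.9, 2.4]
width: 0.0337
```

```bash
python3 -c "
from plan import *
plan('R',0)"
```

```text
R t 25.7 tcp now [ 0.4939 -0.048   0.3251] goal [ 0.492  -0.0575  0.3247] shift tool [-0.0004  0.0097 -0.0006] turn 0.2 off-tilt deg 4.7 F [-2.2472 -4.8727  2.3566] lat in tool [ 0.004  -0.9966  0.0827] Flat -5.191312684334025 w 0.03365672459843734
```

Call:
play_rows --targets '[[[0,0.002,0,0],[0,0.004,0,0],[0,0.006,0,0],[0,0.008,0,0],[0,0.01,0,0]]]'

```text
t: 26.32
eef_pos: [0.4931, -0.0566, 0.3249]
ee_rot: [-3.058, -0.519, -0.169]
force: [-4.6, 3.7, 4.2]
width: 0.0332
```

Call:
play_rows --targets '[[[0,0.0015,0,0],[0,0.003,0,0],[0,0.003,0,0]]]'

```text
t: 26.7
eef_pos: [0.4926, -0.0602, 0.3244]
ee_rot: [-3.06, -0.518, -0.171]
force: [-2.4, 3.8, 2.5]
width: 0.0332
```

```bash
python3 -c "
from plan import *
plan('R',0)"
```

```text
R t 26.7 tcp now [ 0.4926 -0.0602  0.3244] goal [ 0.4918 -0.0578  0.3247] shift tool [-0.0009 -0.0023 -0.0006] turn 0.3 off-tilt deg 4.8 F [-2.4236  3.7712  2.5476] lat in tool [ 0.0049 -0.9964  0.0845] Flat 3.287713359542811 w 0.03322179550521564
```

Call:
play_rows --targets '[[[0,0.001,0,0],[0,0.002,0,0],[0,0.002,0,0]]]'

```text
t: 27.08
eef_pos: [0.4921, -0.0626, 0.3241]
ee_rot: [-3.06, -0.518, -0.171]
force: [-2.1, 2.8, 1.9]
width: 0.0333
```

Call:
play_rows --targets '[[[0,0.001,0,0],[0,0.0015,0,0],[0,0.0015,0,0]]]'

```text
t: 27.45
eef_pos: [0.492, -0.0638, 0.3242]
ee_rot: [-3.06, -0.518, -0.171]
force: [-2.8, 4.4, 2.4]
width: 0.0332
```

```bash
python3 -c "
from plan import *
plan('R',0)"
```

```text
R t 27.45 tcp now [ 0.492  -0.0638  0.3242] goal [ 0.4918 -0.0577  0.3247] shift tool [-0.0008 -0.0061 -0.0005] turn 0.3 off-tilt deg 4.8 F [-2.7653  4.3709  2.4305] lat in tool [ 0.0047 -0.9964  0.0841] Flat 3.818212967786361 w 0.03316205255353658
```

Call:
play_rows --targets '[[[0,0.001,0,0],[0,0.002,0,0],[0,0.002,0,0]]]'

```text
t: 27.82
eef_pos: [0.4919, -0.0653, 0.3243]
ee_rot: [-3.059, -0.519, -0.17]
force: [-4.3, 7.2, 4.9]
width: 0.0333
```

Call:
play_rows --targets '[[[0,0.001,0,0],[0,0.001,0,0]]]'

```text
t: 28.08
eef_pos: [0.4919, -0.0661, 0.3244]
ee_rot: [-3.059, -0.52, -0.17]
force: [-5.7, 9.6, 5.9]
width: 0.0334
```

```bash
python3 -c "
from plan import *
plan('R',0)"
```

```text
R t 28.075 tcp now [ 0.4919 -0.0661  0.3244] goal [ 0.4916 -0.058   0.3245] shift tool [-0.0013 -0.008  -0.0003] turn 0.3 off-tilt deg 4.9 F [-5.6607  9.5686  5.9251] lat in tool [ 0.0058 -0.9963  0.0861] Flat 8.42764974614027 w 0.03337339804337377
```

Call:
play_rows --targets '[[[0,-0.001,0,0],[0,-0.002,0,0],[0,-0.002,0,0],[0,-0.002,-0.01,0],[0,-0.002,-0.04,0]]]' --grip 60

```text
t: 28.7
eef_pos: [0.471, -0.0655, 0.357]
ee_rot: [-3.063, -0.513, -0.172]
force: [0.7, -0.4, 1.8]
width: 0.0667
```

Call:
play_rows --targets '[[[0,0,-0.03,0],[0,0,-0.06,0],[0,0,-0.07,0]]]'

```text
t: 29.08
eef_pos: [0.4363, -0.0646, 0.4206]
ee_rot: [-3.059, -0.52, -0.172]
force: [0.7, 0.3, -0.0]
width: 0.0665
```

```bash
python3 st.py
```

```text
{'t': np.float64(29.075), 'q': array([ 0.364, -0.229, -0.795,  0.362, -0.539,  0.788]), 'eef_pos': array([ 0.436, -0.065,  0.421]), 'ee_rot': array([-3.059, -0.52 , -0.172])}
lean 30.1 az -0.4 grasp [ 0.516 -0.065  0.283]
```

Call:
play_rows --targets '[[[-0.052,0,-0.03,0],[-0.104,0,-0.06,0],[-0.156,0,-0.09,0],[-0.208,0,-0.12,0],[-0.26,0,-0.15,0]]]'

```text
t: 29.7
eef_pos: [0.2683, -0.0431, 0.4291]
ee_rot: [-3.029, -0.499, -0.193]
force: [-0.3, 0.5, -0.2]
width: 0.0668
```

```bash
python3 st.py
```

```text
{'t': np.float64(29.7), 'q': array([ 1.025, -0.779, -1.017,  0.479, -1.084,  0.208]), 'eef_pos': array([ 0.268, -0.043,  0.429]), 'ee_rot': array([-3.029, -0.499, -0.193])}
lean 29.3 az 2.2 grasp [ 0.346 -0.04   0.29 ]
```

Call:
play_rows --targets '[[[-0.05,0,-0.01,0],[-0.1,0,-0.02,0],[-0.15,0,-0.03,0],[-0.2,0,-0.04,0],[-0.25,0,-0.05,0]]]'

```text
t: 30.32
eef_pos: [0.2506, -0.0816, 0.4145]
ee_rot: [-3.036, -0.459, -0.231]
force: [-2.1, -0.0, 0.6]
width: 0.0669
```

```bash
python3 st.py
```

```text
{'t': np.float64(30.325), 'q': array([ 0.89 , -0.801, -1.017,  0.409, -1.081,  0.33 ]), 'eef_pos': array([ 0.251, -0.082,  0.414]), 'ee_rot': array([-3.036, -0.459, -0.231])}
lean 26.9 az 0.2 grasp [ 0.323 -0.081  0.273]
```

Call:
play_rows --targets '[[[-0.05,-0.02,-0.005,0],[-0.1,-0.04,-0.01,0],[-0.15,-0.06,-0.015,0],[-0.2,-0.08,-0.02,0],[-0.25,-0.1,-0.025,0]]]'

```text
t: 30.95
eef_pos: [0.2458, -0.0821, 0.3994]
ee_rot: [-3.011, -0.423, -0.2]
force: [-0.9, 0.3, 0.2]
width: 0.0667
```

Call:
play_rows --targets '[[[-0.05,-0.01,-0.005,0],[-0.1,-0.02,-0.01,0],[-0.15,-0.03,-0.015,0],[-0.2,-0.04,-0.02,0],[-0.25,-0.05,-0.025,0]]]'

```text
t: 31.58
eef_pos: [0.1905, -0.1569, 0.3941]
ee_rot: [-3.06, -0.424, -0.127]
force: [-1.3, 2.2, 2.7]
width: 0.0672
```

```bash
python3 st.py
```

```text
{'t': np.float64(31.575), 'q': array([ 0.962, -1.081, -1.016,  0.339, -1.366,  0.476]), 'eef_pos': array([ 0.191, -0.157,  0.394]), 'ee_rot': array([-3.06 , -0.424, -0.127])}
lean 24.7 az 4.0 grasp [ 0.257 -0.152  0.25 ]
```

```bash
cat > goto.py <<'E'
from h import *
import sys
np.set_printoptions(precision=4,suppress=True)
# usage: goto.py sx sy z : grasp point in right stand frame
a=np.radians(-10.1); ax=np.array([np.cos(a),np.sin(a),0]); lat=np.array([-np.sin(a),np.cos(a),0])
o=np.array([.5964,-.0627,0])
s=arm.get_state(); Rm=R.from_euler('xyz',s['ee_rot']).as_matrix(); g=s['eef_pos']+.159*Rm[:,2]
sx,sy,z=map(float,sys.argv[1:4]); G=o+ax*sx+lat*sy+[0,0,z]
l=Rm.T@lat; turn=(np.degrees(np.arctan2(-l[0],l[1]))+90)%180-90
print('t',s['t'],'q',s['q'],'lean',np.degrees(np.arccos(-Rm[2,2])).round(1),'\ngrasp in stand',[((g-o)@ax).round(4),((g-o)@lat).round(4),g[2].round(4)],'shift',Rm.T@(G-g),'turn',turn.round(1),'tilt',np.degrees(np.arcsin(l[2])).round(1),'F lat',(s['force']@lat).round(1),'F',s['force'],'w',s['width'].__round__(4),'up',Rm.T@[0,0,1])
E
python3 goto.py -0.105 0.025 0.20
```

```text
t 31.575 q [ 0.9621 -1.0806 -1.016   0.3393 -1.3661  0.4755] lean 24.7 
grasp in stand [np.float64(-0.3185), np.float64(-0.1477), np.float64(0.2497)] shift [ 0.1817 -0.1503  0.1493] turn 2.6 tilt 5.8 F lat 2.0 F [-1.3494  2.2314  2.7193] w 0.0672 up [ 0.4118 -0.0742 -0.9082]
```

Call:
play_rows --targets '[[[0.036,-0.03,0.03,0],[0.072,-0.06,0.06,0],[0.108,-0.09,0.09,1],[0.145,-0.12,0.12,2],[0.182,-0.15,0.149,2.6]]]'

```text
t: 32.2
eef_pos: [0.3224, -0.0881, 0.3761]
ee_rot: [-3.036, -0.421, -0.152]
force: [-0.1, -1.4, 0.2]
width: 0.067
```

```bash
python3 goto.py -0.105 0.025 0.2; python3 st.py
```

```text
t 32.2 q [ 2.0285 -1.3893 -1.0121  0.4619 -2.0606 -0.39  ] lean 24.8 
grasp in stand [np.float64(-0.2011), np.float64(-0.0547), np.float64(0.2318)] shift [ 0.0765 -0.0697  0.0768] turn 1.3 tilt 6.6 F lat -1.4 F [-0.0896 -1.3806  0.2466] w 0.067 up [ 0.4085 -0.096  -0.9077]
{'t': np.float64(32.2), 'q': array([ 2.029, -1.389, -1.012,  0.462, -2.061, -0.39 ]), 'eef_pos': array([ 0.322, -0.088,  0.376]), 'ee_rot': array([-3.036, -0.421, -0.152])}
lean 24.8 az 5.8 grasp [ 0.389 -0.081  0.232]
```

```bash
cat > w2t.py <<'E'
from h import *
import sys
s=arm.get_state(); Rm=R.from_euler('xyz',s['ee_rot']).as_matrix()
p=s['eef_pos']
for w in sys.argv[1:]:
    t=np.array(list(map(float,w.split(',')))); print(w,(Rm.T@(t-p)).round(4))
print(s['t'],s['q'].round(3),p.round(3),s['ee_rot'].round(3))
E
python3 w2t.py .185,-.165,.394 .255,-.07,.4 .32,0.02,.41
```

```text
.185,-.165,.394 [-0.106   0.0893 -0.0769]
.255,-.07,.4 [-0.0536 -0.0129 -0.0491]
.32,0.02,.41 [-0.0033 -0.1099 -0.0272]
32.2 [ 2.029 -1.389 -1.012  0.462 -2.061 -0.39 ] [ 0.322 -0.088  0.376] [-3.036 -0.421 -0.152]
```

Call:
play_rows --targets '[[[-0.025,0.022,-0.019,0],[-0.05,0.045,-0.038,0],[-0.075,0.067,-0.057,0],[-0.106,0.089,-0.077,0],[-0.106,0.089,-0.077,0]]]'

```text
t: 32.83
eef_pos: [0.1846, -0.1657, 0.3937]
ee_rot: [-3.037, -0.418, -0.149]
force: [-0.3, -0.7, -0.2]
width: 0.0673
```

```bash
python3 w2t.py .185,-.165,.394 .255,-.07,.4 .32,0.02,.41
```

```text
.185,-.165,.394 [ 0.0004 -0.0007 -0.0001]
.255,-.07,.4 [ 0.0532 -0.1028  0.0276]
.32,0.02,.41 [ 0.1037 -0.1997  0.0493]
32.825 [ 0.981 -1.121 -1.006  0.331 -1.409  0.455] [ 0.185 -0.166  0.394] [-3.037 -0.418 -0.149]
```

Now move outward along the arm's own plane (azimuth about 55°).

Call:
play_rows --targets '[[[0.02,-0.04,0.01,0],[0.04,-0.08,0.019,0],[0.062,-0.12,0.028,0],[0.083,-0.16,0.038,0],[0.104,-0.2,0.049,0]]]'

```text
t: 33.45
eef_pos: [0.3222, 0.0211, 0.4094]
ee_rot: [-3.039, -0.416, -0.151]
force: [-0.0, -0.1, 0.9]
width: 0.067
```

```bash
python3 w2t.py .4,0.02,.41;python3 goto.py -0.105 0.025 0.2
```

```text
.4,0.02,.41 [ 0.0707 -0.0074  0.0316]
33.45 [ 0.88  -0.497 -0.952  0.402 -0.844  0.334] [0.322 0.021 0.409] [-3.039 -0.416 -0.151]
t 33.45 q [ 0.8802 -0.4972 -0.9518  0.4016 -0.8441  0.3338] lean 24.5 
grasp in stand [np.float64(-0.2212), np.float64(0.0523), np.float64(0.2648)] shift [0.0794 0.041  0.1022] turn 1.3 tilt 6.5 F lat -0.1 F [-0.0146 -0.129   0.8974] w 0.067 up [ 0.4043 -0.094  -0.9098]
```

Call:
play_rows --targets '[[[0.03,0.014,0.025,0],[0.06,0.028,0.05,1],[0.079,0.041,0.075,1.3],[0.079,0.041,0.102,1.3],[0.079,0.041,0.102,1.3]]]'

```text
t: 34.08
eef_pos: [0.4302, -0.028, 0.3425]
ee_rot: [-3.03, -0.408, -0.175]
force: [-0.3, -1.3, 0.2]
width: 0.0672
```

```bash
python3 goto.py -0.105 0.025 0.12
```

```text
t 34.075 q [ 0.4418 -0.1372 -0.8842  0.3265 -0.4438  0.7084] lean 24.2 
grasp in stand [np.float64(-0.107), np.float64(0.0228), np.float64(0.1975)] shift [-0.0289  0.0058  0.0717] turn 0.1 tilt 6.4 F lat -1.3 F [-0.2698 -1.3046  0.2341] w 0.0672 up [ 0.3972 -0.1019 -0.9121]
```

Call:
play_rows --targets '[[[-0.006,0.001,0.018,0],[-0.013,0.002,0.036,0],[-0.02,0.004,0.054,0],[-0.027,0.005,0.067,0],[-0.027,0.005,0.067,0]]]' --grip 105

```text
t: 34.7
eef_pos: [0.4381, -0.0288, 0.2809]
ee_rot: [-3.021, -0.4, -0.172]
force: [0.3, -0.6, -0.5]
width: 0.0513
```

```bash
python3 goto.py -0.105 0.025 0.12; python3 -c "
from h import *
save('wrist','w3.png')"
```

```text
t 34.7 q [ 0.3715 -0.0225 -1.0161  0.5191 -0.1965  0.5612] lean 23.9 
grasp in stand [np.float64(-0.1004), np.float64(0.025), np.float64(0.1355)] shift [-0.0103  0.0015  0.0124] turn 0.2 tilt 7.0 F lat -0.5 F [ 0.2648 -0.5872 -0.4621] w 0.0513 up [ 0.3894 -0.1108 -0.9144]
```

View pics/w3.png

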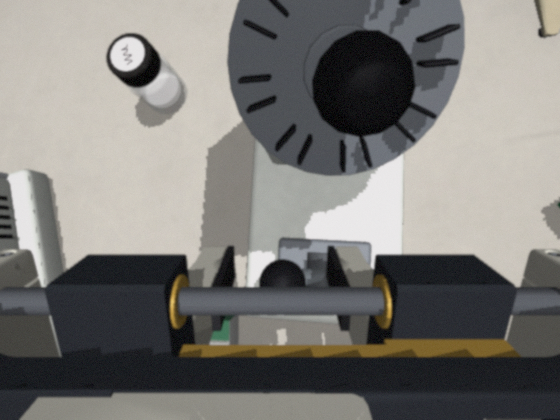

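The ball at (282,275) sits between the fingers (225 and 340). I'll go a little lower.

Call:
play_rows --targets '[[[-0.008,0.001,0.01,0],[-0.016,0.001,0.02,0],[-0.024,0.001,0.03,0]]]'

```text
t: 35.12
eef_pos: [0.4393, -0.0332, 0.2575]
ee_rot: [-3.006, -0.376, -0.167]
force: [0.5, 0.3, -0.0]
width: 0.0516
```

```bash
python3 goto.py -0.105 0.025 0.12
```

```text
t 35.125 q [ 0.3581  0.0286 -1.0161  0.4582 -0.1481  0.6305] lean 22.8 
grasp in stand [np.float64(-0.1023), np.float64(0.0235), np.float64(0.111)] shift [ 0.0008 -0.0027 -0.0091] turn 0.5 tilt 8.0 F lat 0.4 F [ 0.5415  0.2752 -0.0379] w 0.0516 up [ 0.3668 -0.1258 -0.9218]
```

Call:
play_rows --targets '[[[0,0.014,-0.004,0],[0,0.028,-0.008,0],[0,0.042,-0.011,0],[0,0.055,-0.013,0],[0,0.064,-0.014,0]]]'

```text
t: 35.75
eef_pos: [0.4265, -0.0975, 0.2625]
ee_rot: [-3.006, -0.376, -0.168]
force: [0.3, 0.5, 0.0]
width: 0.0517
```

Call:
play_rows --targets '[[[0,0.003,0,0],[0,0.005,0,0]]]'

```text
t: 36.0
eef_pos: [0.4263, -0.1014, 0.262]
ee_rot: [-3.005, -0.376, -0.167]
force: [-2.7, 20.7, -1.7]
width: 0.0517
```

```bash
python3 goto.py -0.105 -0.047 0.12
```

```text
t 36.0 q [ 0.2259  0.026  -0.8633  0.0499 -0.283   1.1586] lean 22.9 
grasp in stand [np.float64(-0.103), np.float64(-0.0458), np.float64(0.1155)] shift [-0.0002  0.0005 -0.0051] turn 0.5 tilt 8.0 F lat 19.9 F [-2.6685 20.6901 -1.6996] w 0.0517 up [ 0.3675 -0.1264 -0.9214]
```

Call:
play_rows --targets '[[[0,-0.006,0,0],[0,-0.012,0,0],[0.006,-0.015,-0.018,0],[0.015,-0.018,-0.046,0],[0.03,-0.023,-0.09,0]]]'

```text
t: 36.62
eef_pos: [0.4213, -0.0905, 0.3587]
ee_rot: [-3.008, -0.372, -0.167]
force: [1.1, 1.0, 0.2]
width: 0.0513
```

Call:
play_rows --targets '[[[0,0,-0.03,0],[0,0,-0.06,0],[0,0,-0.06,0]]]' --grip 60

```text
t: 37.0
eef_pos: [0.3989, -0.0949, 0.4165]
ee_rot: [-3.005, -0.38, -0.168]
force: [-0.0, 0.3, -0.3]
width: 0.0665
```

```bash
python3 st.py
python3 - <<'E'
from h import *
np.set_printoptions(precision=4,suppress=True)
p,P=cloud('scene'); cv2.imwrite('pics/s2.png',p[:,:,::-1])
for name,o,yaw in(('L',(.5428,.2752),6.2),('R',(.5964,-.0627),-10.1)):
    a=np.radians(yaw);Q=P-np.array([*o,0]);S=np.stack([Q[...,0]*np.cos(a)+Q[...,1]*np.sin(a),-Q[...,0]*np.sin(a)+Q[...,1]*np.cos(a),Q[...,2]],-1)
    B=S[(S[...,0]<-.08)&(S[...,0]>-.13)&(abs(S[...,1])<.06)&(S[...,2]>.1)&(S[...,2]<.145)]
    print(name,len(B),np.percentile(B,[2,50,98],axis=0) if len(B) else '')
print(arm.get_state()['force'])
E
```

```text
{'t': np.float64(37.0), 'q': array([ 0.271, -0.244, -0.668,  0.048, -0.746,  1.131]), 'eef_pos': array([ 0.399, -0.095,  0.416]), 'ee_rot': array([-3.005, -0.38 , -0.168])}
lean 23.1 az 10.8 grasp [ 0.46  -0.083  0.27 ]
L 82 [[-0.1173  0.0111  0.1024]
 [-0.1077  0.0178  0.1243]
 [-0.0973  0.0298  0.1326]]
R 97 [[-0.1161 -0.0448  0.11  ]
 [-0.1065 -0.0374  0.1225]
 [-0.0938 -0.0234  0.1291]]
[ 0.6101 -0.4127 -0.1604]
```

View pics/s2.png

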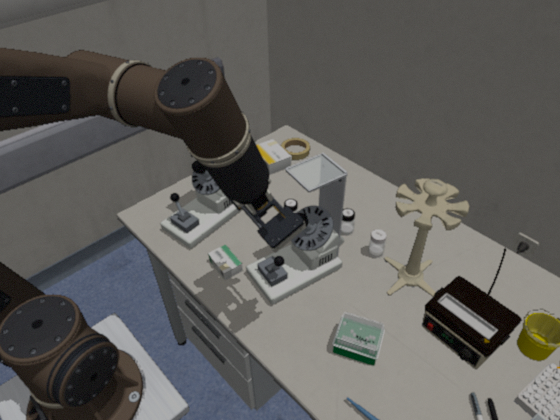

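The picture shows the right lever over to its right, with its ball at about (279,262). The left lever is unchanged, with its ball at about (175,197). The gripper is clear of everything and the bystanders are where they were, so I'm handing in.

```bash
python3 -c "
from h import *
print(job_done(), arm.get_state()['t'])"
```

```text
the job is handed in; nothing more can be done
the job is handed in; nothing more can be done
```

I rocked both rotators, threw the right rotator's isolator lever to its right stop, and handed the job in at about 37 s. The hand-in gives no verdict, so I can't say for certain that it passed.

- **Left rotator (sound):** I rocked it about 2–3 mm each way. It pushed back with about 2.4 N per mm, up to about 5 N one way and 8 N the other, so it is the springy bearing. I let it go near centre, but did not measure its axle again afterwards.
- **Right rotator (worn):** it moved with a nearly flat 2–4 N, which I put down to pad friction, over about 14 mm. The force rose at both ends, to about 5 N at the left stop and 9.6 N at the right.
- **Right lever:** I pushed it until it met the stop at about 20 N. Depth then put its ball at y ≈ −34 mm in the rotator's frame; the stop should be at −33.6 mm.
- **Left lever and bystanders:** the left lever's ball had not moved. In the last picture the jar, carton and tip box looked to be where they started, and the gripper was clear, with about 0 N on it.

**Not as planned:**
- **Lean:** the moves have no tilt command. I got the lean by pulling against the arm's reach limits, so it was 34° at the left cap and 30° at the right instead of 35°.
- **Joint reading:** joint 3 read up to 1.252 against its 1.25 range while pressed on that limit.
- **Arm fold:** the arm once folded the wrong way near its base, and I backed it out without touching anything.

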